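# Fetch the amber filter plate from the photometer's tray and show it over the light pad

## Task

Pull the photometer's blue tray out to its stop, swing the cover flap on it up until it stands open, and draw the amber filter plate straight up out of its slot; leave the tray out, the flap open and the blue plate where it is. Then present the amber plate over the middle of the white viewing pad, upright, its broad face parallel to the pad's long sides and its bottom edge about 10 cm above the bench, and finish while still holding it there in the gripper. Do not knock the bottles or the tube rack about.

Things in the scene. Friction and masses are not known exactly. Their poses are not given: they have to be found in the camera images.
- reader: White benchtop photometer, fixed to the bench: housing 260 deep x 240 wide x 160 mm high with a blue-fronted tray in its front. Origin on the bench under the middle of the housing's front face. Its x axis points level into the housing (away from the robot, roughly), y to its left side, z up. The tray slides along its -x.
- tray (a joint): How far the tray is pulled out, m: 0 shut (as it starts), 0.15 at the stop. About 8 N of friction; stays where left. Blue front panel 222 wide, 12 mm thick, in front of the housing face, top edge 135 mm above the bench. Behind it the tray is 180 wide, side walls 99 mm above the bench.
- tray_handle (a point): Middle of the tray's steel bar handle: round bar about 10 mm thick, 110 mm long along the reader's y, 35 mm in front of the blue panel (clear gap behind it about 30 mm), 127 mm above the bench. Can be pinched from above, fingers closing along the reader's x. Axes as the reader's; it moves with the tray.
- flap (a joint): Angle of the light-grey cover flap over the tray, rad: 0 shut (flat), 1.57 upright, 1.8 stop. Hinged on the housing side: its near edge swings up and away from the robot. Stiff hinge (0.11 N m): stays where left. 115 (hinge to near edge) x 176 x 6 mm, 0.12 kg, top face 106 mm above the bench when shut. Under the housing's roof until the tray is out.
- flap_bar (a point): Middle of the flap's red lift bar: round, 10 mm thick, parallel to the hinge, 58 mm free between its posts, 32 mm off the flap's outer face, 90 mm from the hinge line along the flap. Flap shut: 138 mm above the bench, axes as the reader's; it turns with the flap. The bar is a sleeve that turns freely, so the tool may stay vertical along the arc.
- flap_hinge (a point): Middle of the flap's hinge line, 100 mm above the bench; the hinge line runs along the reader's y. Moves with the tray: 135 mm behind the rear face of the blue panel. The flap turns about its y axis; the point turns with the flap.
- slot_left (a point): Bottom middle of the left (reader's +y) plate slot, 30 mm above the bench, in a black rack in the tray under the flap. Slot 11 (reader's x) x 59 (y) mm, 30 mm deep. It lies 60 mm behind the blue panel's rear face (75 mm on the robot's side of the hinge line), 40 mm off the tray's middle. Axes as the reader's; moves with the tray.
- slot_right (a point): The same for the right (reader's -y) slot, 40 mm to the other side of the tray's middle.
- amber_plate: The wanted filter plate: orange frame, amber pane, 8 thick (its x) x 56 wide (its y) x 65 mm tall (its z), about 60 g. Origin: middle of its bottom edge. It stands in one of the two slots (varies), hidden under the flap, bottom 30 and top 95 mm above the bench; grip its top 20 mm from above, fingers closing along its x. It lifts straight out.
- blue_plate: The other filter plate, same size and frame in blue, in the other slot. Leave it there.
- pad: White viewing pad with a grey rim, fixed on the bench to the left or the right of the photometer (varies): 100 mm (its x, the short way) x 150 mm (its y, the long way) x 12 mm thick. Origin at the centre of its underside. To present, the plate's x axis lies along the pad's x axis (either way round).
- tube_rack: Bystander: loose aluminium rack with capped test tubes, 80 x 160 mm, 112 mm high, across from the pad on the photometer's other side. Origin at the centre of its underside.
- red_bottle: Bystander: loose amber bottle with a red cap, 60 mm across, 160 mm high, origin at the centre of its underside.
- blue_bottle: Bystander: the same with a blue cap.
Things that resemble listed ones, but are neither listed nor needed, are in the scene too. Of the things like the pad, leave any that is black or brown; of the rest the larger one is meant.

How it is judged:
By the outcome, as a careful person would: the job done as asked, in the order asked, and still so for the second after the job is handed in, while the arm keeps its last pose, push and grip.
It also fails if it takes over 70 s, if anything falls off the work surface, if the arm or the gripper's body presses on something with over 40 N, if the wrist force passes 120 N, or if a joint passes its speed limit or range.

## Robot

A 7-joint arm with a two-finger parallel gripper is mounted at the origin on the work surface. World frame = base frame: x ahead of the robot, y to its left, z up, the work surface at z = 0. Lengths are in m, angles in rad, forces in N, time in s.
With the tool pointing down it reaches from about 0.4 to 0.85 m from the base axis. Payload 4.5 kg.
Tool frame: the origin (TCP) lies at the very end of the fingers, on their centre line; the grasp point (between the pads) lies 19 mm behind it (tcp_to_grasp is the z of the grasp point in the tool frame, in m); z points along the fingers, y is the line along which they close (so a half turn about z gives the same grasp; the last joint's range is limited). The gripper opens to 88 mm and grips with 3 to 60 N. Pads are 18 mm wide; open, the fingers measure 123 mm over their backs; the gripper's body (75 mm by 187 mm) begins 45 mm behind the grasp point.
Start: joints at [-1.067, 0.689, -0.195, 1.565, 0.157, 0.902, -0.215], TCP at [0.283, 0.557, 0.239] pointing down, gripper open.
Joint ranges: [-3.01, 3.01], [-0.46, 2.08], [-1.47, 1.51], [0.13, 2.56], [-1, 4.14], [0.04, 2.09], [-2.66, 2.66]. Speed limits (rad/s): [2.57, 2.57, 3.14, 3.14, 3.14, 3.14, 3.14].

## Interface

Orientations are given as a unit quaternion [x, y, z, w].
In Python, from plant import * gives the robot as it stands. The module is installed in compiled form; this text tells all that it offers.
- The arm moves only by the shell command python3 -m jog 'ROWS' [OPENING] [FORCE]. ROWS is JSON, a list that holds one entry, the list of rows, each a list of 6 numbers: the shift along the tool's x, y, z in m, then the turn, a rotation vector about the tool's x, y, z in rad. In form: [[[dx, dy, dz, ax, ay, az], ...]]. A call has 1 to 12 rows; each row shifts and turns the commanded pose from where the row before left it, along the tool's axes as they then stand; what a row does not reach is not made up. A row lasts 1/8 s, in which the tool goes at most 62.5 mm and 10.7 degrees, less where a joint would pass 70% of its speed; a pose out of reach is approached as far as the arm can. A call with a gripper value outside its range is refused whole. OPENING is the finger opening in m, from 0 to 0.0881, set as the call begins (- or left out, the last holds). The fingers move at their own pace and stop on an object; FORCE is the grip in N (left out, the last holds). Time passes only in rows, so rows that do not move let the fingers close. It gives the time, the measured TCP pose, the force, the opening and the grip force at its end, in the units of the state.
- get_state(): the state, without advancing time (a new reading comes with each control period).
- snapshot(name): name is "scene" or "top" or "wrist"; returns a dict with "frame" (480x640x3 uint8, red, green, blue), "mtx" (3x3 intrinsics, pixels), "xyz" and "orientation" of the camera in the world; the wrist camera has in their place "mount" (4x4, takes a point from camera to tool coordinates, whose origin is the TCP and whose axes are the flange's). Camera axes: x right, y down, z forward; pixel columns grow to the right and rows downward; lengths in m; the calibration is good to about 2 mm. A picture is of the moment at which its call begins: read the wrist's pose just before it. There is no depth.
- finish_job(): hands the job in; it is judged then, once.
The state is a dict: "clock": time; "q": joint angles; "qd": joint speeds; "joint_torque": joint torques, N m; "tool_pos": TCP position; "eef_rot": TCP orientation; "contact_force": force on the tool from outside, world axes, zero at the start; "moment": the same for the moment, N m; "opening": opening from 0.0 (shut) to 1.0 (fully open); "finger_force": force on a finger pad.
Only numpy, scipy, OpenCV 4.12 (cv2) and the standard library are available. Lean on these libraries where they do the work, as an engineer would, in place of code of your own. Each camera call takes 0.05 s, during which the arm holds its last target. There are 200 camera calls.

## Working session

There is one attempt and no reset: what is moved stays moved. The work goes in short steps, Python scripts to look and compute and a shell command to move; the robot and the scene stay as the last step left them, time stands still between calls to the robot, and variables do not carry over. Pictures are saved under pics/ and viewed, at most 10 in all, crops included, and the job is handed in when it is done.

```bash
mkdir -p pics; python3 - <<'E'
from plant import *
import cv2
s=get_state();print(s['clock'],s['tool_pos'],s['eef_rot'],s['opening'])
for n in("scene","top"):
    d=snapshot(n);cv2.imwrite(f"pics/{n}0.png",d['frame'][:,:,::-1]);print(n,d['mtx'],d['xyz'],d['orientation'])
E
```

```text
0.0 [0.28269694 0.55672196 0.23790034] [ 2.32691351e-01  9.72550204e-01 -9.02277140e-04 -1.46892647e-04] 0.9985326603321565
scene [[479.00714604   0.         308.86861414]
 [  0.         479.00714604 238.95145924]
 [  0.           0.           1.        ]] [ 1.11039755 -0.22129319  1.11179145] [ 0.83359619  0.47328695 -0.14496425 -0.24515754]
top [[596.45074955   0.         323.35682713]
 [  0.         596.45074955 242.88270217]
 [  0.           0.           1.        ]] [0.31548277 0.09098371 1.65617899] [-0.70201759  0.70827744 -0.05155942  0.05344159]
```

View pics/scene0.png

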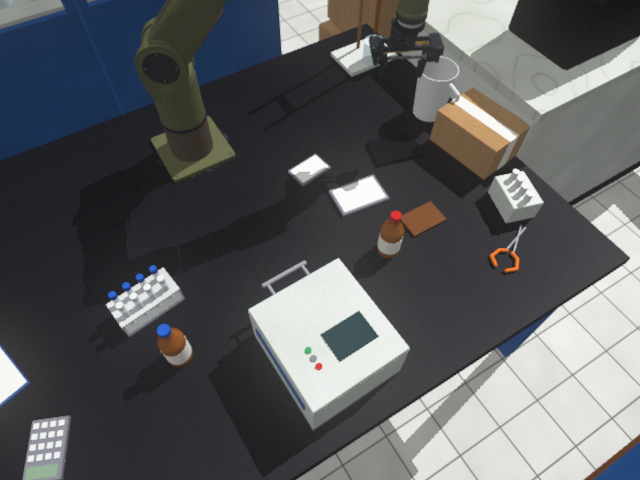

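View pics/top0.png

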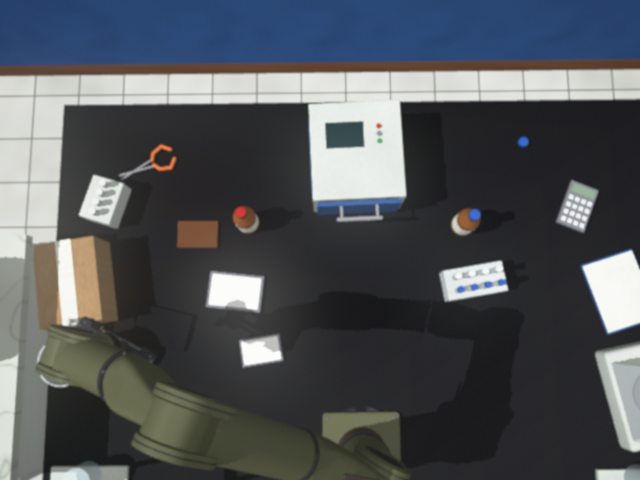

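The scene view shows the photometer at (330,340). Its handle is at (287,275), the red bottle at (391,238) and the blue bottle at (174,345). In the top view (up = +x, left = +y) the housing roof spans (308,103)–(406,198) and the handle runs (338,219)–(382,218). The larger white pad is at (235,291), the smaller decoy at (261,350), the brown one at (197,234), and the tube rack at (474,280).

```bash
cat > h.py <<'E'
from plant import *
import cv2, numpy as np
from scipy.spatial.transform import Rotation as R
def pose(d,s=None):
    if 'xyz' in d: return R.from_quat(d['orientation']).as_matrix(),np.array(d['xyz'])
    Rt=R.from_quat(s['eef_rot']).as_matrix();m=np.array(d['mount'])
    return Rt@m[:3,:3],Rt@m[:3,3]+s['tool_pos']
def back(d,px,z,s=None):
    A,c=pose(d,s);px=np.atleast_2d(np.float64(px))
    r=(A@np.linalg.inv(d['mtx'])@np.c_[px,np.ones(len(px))].T).T
    return c+r*((z-c[2])/r[:,2])[:,None]
def proj(d,P,s=None):
    A,c=pose(d,s);p=(d['mtx']@A.T@(np.atleast_2d(P)-c).T).T
    return p[:,:2]/p[:,2:]
def shot(n,name):
    s=get_state();d=snapshot(n);cv2.imwrite(f"pics/{name}.png",d['frame'][:,:,::-1]);return s,d
E
python3 - <<'E'
from h import *
np.set_printoptions(precision=4,suppress=True)
s,d=shot("top","t1")
print("roof",back(d,[(308,103),(400,100),(406,196),(313,198)],.16))
print("handle",back(d,[(338,219),(382,218)],.127))
f=d['frame'];g=f.min(2)
m=np.zeros_like(g);m[262:320,198:272]=(g[262:320,198:272]>90)
c=max(cv2.findContours(m,0,2)[0],key=cv2.contourArea);b=cv2.boxPoints(cv2.minAreaRect(c));print(b)
w=back(d,b,.012);print("pad",w,w.mean(0),np.linalg.norm(w[1]-w[0]),np.linalg.norm(w[2]-w[1]))
# roof contour
m=np.zeros_like(g);m[95:206,295:415]=(g[95:206,295:415]>110)
c=max(cv2.findContours(m,0,2)[0],key=cv2.contourArea);b=cv2.boxPoints(cv2.minAreaRect(c))
w=back(d,b,.16);print("roof2",b,w,w.mean(0),np.linalg.norm(w[1]-w[0]),np.linalg.norm(w[2]-w[1]))
print("rb",back(d,[(240,212)],.16),"bb",back(d,[(475,214)],.16))
print(R.from_quat(s['eef_rot']).as_matrix()); print(snapshot("wrist")['mount'])
E
```

```text
roof [[ 0.9117  0.1312  0.16  ]
 [ 0.9176 -0.1108  0.16  ]
 [ 0.6592 -0.1191  0.16  ]
 [ 0.6562  0.1196  0.16  ]]
handle [[ 0.6071  0.0553  0.127 ]
 [ 0.6087 -0.0594  0.127 ]]
[[204.6932 306.9151]
 [208.6055 269.748 ]
 [264.2521 275.6055]
 [260.3398 312.7726]]
pad [[0.3869 0.4216 0.012 ]
 [0.4893 0.4129 0.012 ]
 [0.4717 0.2585 0.012 ]
 [0.3696 0.2687 0.012 ]] [0.4294 0.3404 0.012 ] 0.10276749163121249 0.1553165488144813
roof2 [[295.  95.]
 [414.  95.]
 [414. 205.]
 [295. 205.]] [[ 0.9342  0.1653  0.16  ]
 [ 0.931  -0.148   0.16  ]
 [ 0.6354 -0.1388  0.16  ]
 [ 0.6383  0.1658  0.16  ]] [0.7847 0.0111 0.16  ] 0.313361758763819 0.2957219467320895
rb [[0.6213 0.3065 0.16  ]] bb [[ 0.6105 -0.2937  0.16  ]]
[[-0.8917  0.4527 -0.0007]
 [ 0.4527  0.8917 -0.0015]
 [-0.0001 -0.0016 -1.    ]]
[[ 0.0002 -0.9504 -0.3111  0.0821]
 [ 1.      0.0001  0.0003 -0.0006]
 [-0.0003 -0.3111  0.9504 -0.1467]
 [ 0.      0.      0.      1.    ]]
```

```bash
python3 -m jog '[[[-0.0446,-0.0294,0,0,0,0],[-0.0446,-0.0294,0,0,0,0],[-0.0446,-0.0294,0,0,0,0],[-0.0446,-0.0294,0,0,0,0],[-0.0446,-0.0294,0,0,0,0],[-0.0446,-0.0294,0,0,0,0],[-0.0446,-0.0294,0,0,0,0],[-0.0446,-0.0294,0,0,0,0],[-0.0446,-0.0294,0,0,0,0],[-0.0446,-0.0294,0,0,0,0],[-0.0446,-0.0294,0,0,0,0],[-0.0446,-0.0294,0,0,0,0]]]' 0.022
python3 -m jog '[[[0,0,0,0,0,0.178],[0,0,0,0,0,0.178],[0,0,0,0,0,0.178],[0,0,0,0,0,0.178],[0,0,0,0,0,0.178],[0,0,0,0,0,0.178],[0,0,0,0,0,0],[0,0,0,0,0,0]]]'
python3 - <<'E'
from h import *
np.set_printoptions(precision=4,suppress=True)
s,d=shot("wrist","w1");print(s['q'],R.from_quat(s['eef_rot']).as_matrix(),d['mtx'])
print(proj(d,[(.6071,.0553,.127),(.6087,-.0594,.127),(.6562,.1196,.16),(.6592,-.1191,.16)],s))
E
```

```text
clock: 1.7
tool_pos: [0.6011, -0.0011, 0.2386]
eef_rot: [0.233, 0.973, 0.0, -0.0]
contact_force: [1.2, 1.5, 0.1]
opening: 0.25
finger_force: 0.0
clock: 2.7
tool_pos: [0.6003, 0.0005, 0.2386]
eef_rot: [0.694, 0.72, -0.0, -0.0]
contact_force: [-0.3, -0.1, 0.3]
opening: 0.249
finger_force: 0.0
[-0.1042  0.653   0.0463  1.6509 -0.0379  0.8389 -0.0059] [[-0.0361  0.9993 -0.0003]
 [ 0.9993  0.0361  0.0001]
 [ 0.0001 -0.0003 -1.    ]] [[334.2584   0.     319.7091]
 [  0.     334.2584 243.528 ]
 [  0.       0.       1.    ]]
[[332.9469 170.9358]
 [328.3617 305.7929]
 [420.9046  71.8646]
 [387.0213 391.4071]]
```

View pics/w1.png

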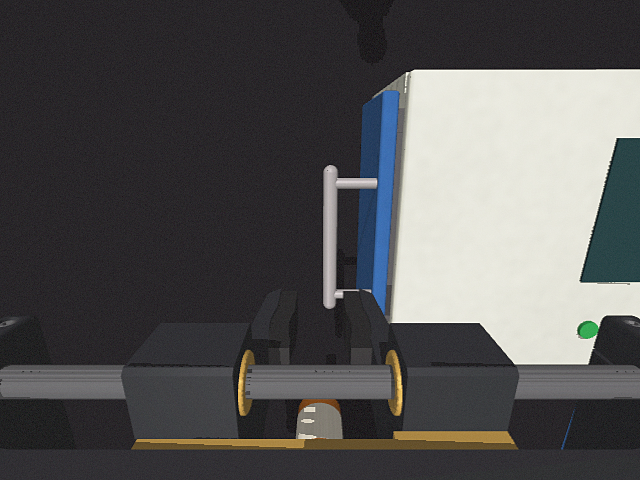

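The wrist view shows the handle bar running from about (330.5,168) to (329.5,306). The blue panel's top edge is at x≈385 and the housing roof edge runs (412,70)–(388,320).

```bash
python3 - <<'E'
from h import *
np.set_printoptions(precision=4,suppress=True)
s=get_state();d=snapshot("wrist")
h=back(d,[(330.5,168),(329.7,306)],.127,s);r=back(d,[(412,70),(390,322)],.16,s);b=back(d,[(385,92),(374,312)],.135,s)
for n,v in(("h",h),("r",r),("b",b)):print(n,v,np.degrees(np.arctan2(-(v[0]-v[1])[0],(v[0]-v[1])[1])))
m=h.mean(0);T=R.from_quat(s['eef_rot']).as_matrix()
print(m,"tool delta",T.T@(m-s['tool_pos']))
E
```

```text
h [[ 0.6052  0.0574  0.127 ]
 [ 0.6099 -0.0596  0.127 ]] 2.2691292187420777
r [[ 0.6508  0.1204  0.16  ]
 [ 0.655  -0.0538  0.16  ]] 1.383160240884294
b [[ 0.64    0.1105  0.135 ]
 [ 0.6471 -0.0596  0.135 ]] 2.3813382121397013
[ 0.6076 -0.0011  0.127 ] tool delta [-0.0019  0.0072  0.1116]
```

```bash
python3 -m jog '[[[-0.002,0.007,0.03,0,0,0],[0,0,0.04,0,0,0],[0,0,0.03,0,0,0],[0,0,0.014,0,0,0],[0,0,0.0145,0,0,0],[0,0,0,0,0,0]]]'
python3 -m jog '[[[0,0,0,0,0,0],[0,0,0,0,0,0],[0,0,0,0,0,0],[0,0,0,0,0,0]]]' 0 35
```

```text
clock: 3.55
tool_pos: [0.6073, -0.0013, 0.1098]
eef_rot: [0.695, 0.719, -0.0, -0.0]
contact_force: [-0.5, -0.6, 0.4]
opening: 0.249
finger_force: 0.0
clock: 4.05
tool_pos: [0.6085, -0.0013, 0.1111]
eef_rot: [0.695, 0.719, 0.001, 0.001]
contact_force: [1.2, -0.2, 3.8]
opening: 0.111
finger_force: 35.1
```

```bash
python3 -m jog '[[[0,-0.01,0,0,0,0],[0,-0.018,0,0,0,0],[0,-0.018,0,0,0,0],[0,-0.018,0,0,0,0],[0,-0.018,0,0,0,0],[0,-0.018,0,0,0,0],[0,-0.018,0,0,0,0],[0,-0.015,0,0,0,0],[0,-0.01,0,0,0,0],[0,0,0,0,0,0]]]'
```

```text
clock: 5.3
tool_pos: [0.4675, -0.0065, 0.111]
eef_rot: [0.696, 0.718, 0.002, 0.003]
contact_force: [4.7, -0.5, 3.5]
opening: 0.113
finger_force: 35.1
```

```bash
python3 -m jog '[[[0,-0.004,0,0,0,0],[0,-0.004,0,0,0,0],[0,-0.003,0,0,0,0],[0,0,0,0,0,0]]]'
```

```text
clock: 5.8
tool_pos: [0.4586, -0.0068, 0.111]
eef_rot: [0.696, 0.718, 0.004, 0.004]
contact_force: [7.5, -1.8, 0.8]
opening: 0.113
finger_force: 35.0
```

```bash
python3 -m jog '[[[0,-0.003,0,0,0,0],[0,-0.002,0,0,0,0],[0,0,0,0,0,0]]]'
```

```text
clock: 6.18
tool_pos: [0.4587, -0.0068, 0.1111]
eef_rot: [0.696, 0.718, 0.007, 0.007]
contact_force: [15.8, -2.3, -7.8]
opening: 0.11
finger_force: 34.9
```

```bash
python3 -m jog '[[[0,0.005,0,0,0,0],[0,0,0,0,0,0]]]'; python3 -m jog '[[[0,0,0,0,0,0],[0,0,0,0,0,0],[0,0,0,0,0,0]]]' 0.022
python3 -m jog '[[[0,0,-0.02,0,0,0],[0,0,-0.03,0,0,0],[0,0,-0.04,0,0,0],[0,0.03,-0.02,0,0,0],[0,0.04,0,0,0,0],[0,0.022,0,0,0,0],[0,0,0,0,0,0],[0,0,0,0,0,0]]]'
python3 - <<'E'
from h import *
np.set_printoptions(precision=4,suppress=True)
s,d=shot("wrist","w2")
print(proj(d,[(.5506-.001,-.0034+.029,.138),(.5506+.001,-.0034-.029,.138)],s))
E
```

```text
clock: 6.42
tool_pos: [0.4586, -0.0068, 0.111]
eef_rot: [0.696, 0.718, 0.003, 0.004]
contact_force: [7.5, -1.7, 2.1]
opening: 0.111
finger_force: 35.0
clock: 6.8
tool_pos: [0.4529, -0.0063, 0.1101]
eef_rot: [0.695, 0.719, -0.0, -0.0]
contact_force: [0.8, -0.4, 1.1]
opening: 0.25
finger_force: 0.5
clock: 7.8
tool_pos: [0.5434, -0.0034, 0.2196]
eef_rot: [0.695, 0.719, -0.001, -0.001]
contact_force: [0.8, 0.4, 0.1]
opening: 0.249
finger_force: 0.0
[[332.2895 212.9536]
 [331.4784 288.5503]]
```

View pics/w2.png

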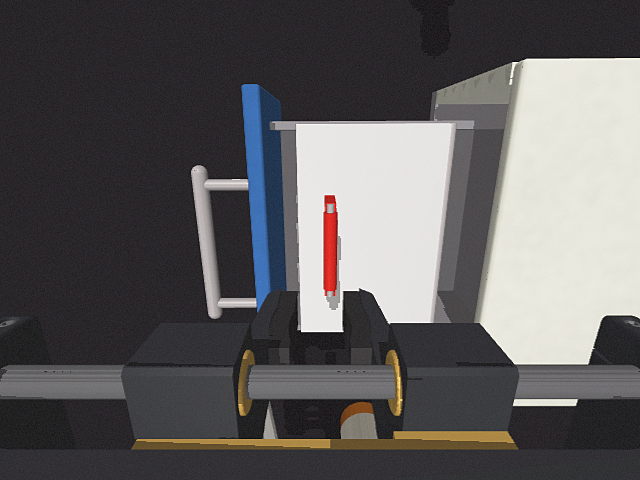

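The wrist view shows the tray out and the red lift bar from (330,204) to (330,297), within about 1.5 mm of the prediction.

```bash
python3 -m jog '[[[0,0.0063,0.03,0,0,0],[0,0,0.035,0,0,0],[0,0,0.02,0,0,0],[0,0,0.0105,0,0,0],[0,0,0,0,0,0]]]'
python3 -m jog '[[[0,0,0,0,0,0],[0,0,0,0,0,0],[0,0,0,0,0,0],[0,0,0,0,0,0]]]' 0 15
python3 - <<'E'
import numpy as np
from h import get_state
s=get_state();p=np.array(s['tool_pos']);print(p)
a=np.arctan2(.038,-.09);r=np.hypot(.09,.038)
t=np.linspace(0,1.66,13);q=np.c_[r*np.cos(a-t),r*np.sin(a-t)];print(np.c_[t[1:],np.diff(q,axis=0).round(4)])
E
```

```text
clock: 8.48
tool_pos: [0.551, -0.0032, 0.1245]
eef_rot: [0.695, 0.719, -0.001, -0.001]
contact_force: [-0.4, -0.2, 0.6]
opening: 0.246
finger_force: 0.0
clock: 8.98
tool_pos: [0.5506, -0.0032, 0.1251]
eef_rot: [0.695, 0.719, -0.001, -0.001]
contact_force: [-6.0, 0.9, 6.9]
opening: 0.111
finger_force: 15.0
[ 0.55055949 -0.00323699  0.12509953]
[[ 1.38333333e-01  6.10000000e-03  1.20000000e-02]
 [ 2.76666667e-01  7.70000000e-03  1.11000000e-02]
 [ 4.15000000e-01  9.20000000e-03  9.90000000e-03]
 [ 5.53333333e-01  1.04000000e-02  8.60000000e-03]
 [ 6.91666667e-01  1.15000000e-02  7.00000000e-03]
 [ 8.30000000e-01  1.24000000e-02  5.40000000e-03]
 [ 9.68333333e-01  1.30000000e-02  3.60000000e-03]
 [ 1.10666667e+00  1.34000000e-02  1.80000000e-03]
 [ 1.24500000e+00  1.35000000e-02 -1.00000000e-04]
 [ 1.38333333e+00  1.34000000e-02 -1.90000000e-03]
 [ 1.52166667e+00  1.30000000e-02 -3.70000000e-03]
 [ 1.66000000e+00  1.23000000e-02 -5.50000000e-03]]
```

```bash
python3 -m jog '[[[0,0.006,-0.012,0,0,0],[0,0.0075,-0.011,0,0,0],[0,0.009,-0.01,0,0,0],[0,0.0105,-0.0085,0,0,0],[0,0,0,0,0,0]]]'
```

```text
clock: 9.6
tool_pos: [0.5853, -0.0019, 0.1675]
eef_rot: [0.695, 0.719, 0.0, 0.0]
contact_force: [-5.7, -0.7, 8.5]
opening: 0.105
finger_force: 15.0
```

```bash
python3 -m jog '[[[0,0.0115,-0.007,0,0,0],[0,0.0125,-0.0055,0,0,0],[0,0.013,-0.0035,0,0,0],[0,0.0135,-0.002,0,0,0],[0,0,0,0,0,0]]]'
```

```text
clock: 10.22
tool_pos: [0.6376, -0.0, 0.1849]
eef_rot: [0.695, 0.719, 0.002, 0.002]
contact_force: [0.6, 0.2, 2.5]
opening: 0.102
finger_force: 15.0
```

```bash
python3 -m jog '[[[0,0.0135,0,0,0,0],[0,0.0135,-0.0,0,0,0],[0,0.012,0.005,0,0,0],[0,0.012,0.0055,0,0,0],[0,0,0,0,0,0]]]'
python3 - <<'E'
from h import *
shot("scene","s2");d=cv2.imread("pics/s2.png");cv2.imwrite("pics/s2c.png",cv2.resize(d[180:400,150:450],None,fx=2.6,fy=2.6))
E
```

```text
clock: 10.85
tool_pos: [0.6873, 0.0018, 0.1732]
eef_rot: [0.695, 0.719, 0.001, 0.0]
contact_force: [2.0, 2.0, -1.6]
opening: 0.106
finger_force: 15.0
```

View pics/s2c.png

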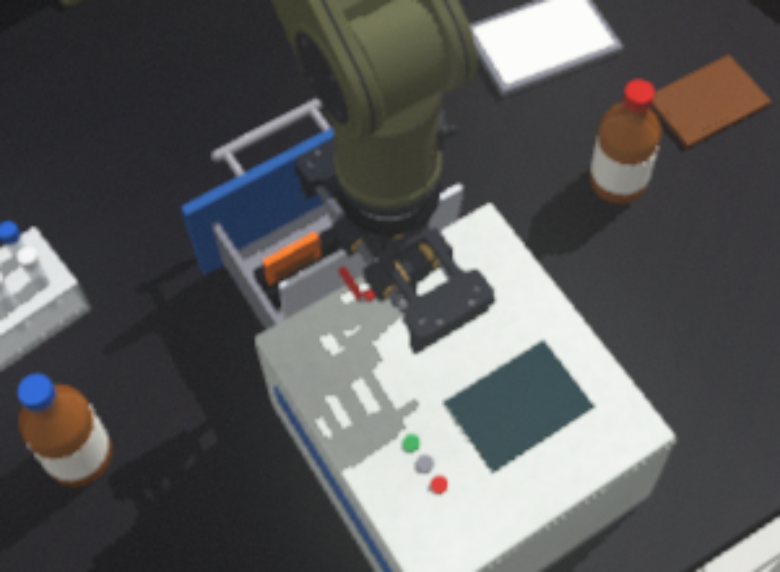

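The crop shows the flap upright, with the red bar still gripped at (355,283). The orange amber plate is at (292,257), in the right (-y) slot. The gripper body (±93 mm) would foul the flap at 1.66 rad when gripping the plate, so I'll open the flap to its stop and tilt the tool slightly for that grasp.

```bash
python3 -m jog '[[[0,0.006,0.0035,0,0,0],[0,0.0055,0.0035,0,0,0],[0,0.001,0.001,0,0,0],[0,0,0,0,0,0]]]'
```

```text
clock: 11.4
tool_pos: [0.6981, 0.0022, 0.1662]
eef_rot: [0.695, 0.719, -0.0, -0.001]
contact_force: [-4.7, 2.2, 4.6]
opening: 0.104
finger_force: 15.0
```

```bash
python3 -m jog '[[[0,0,0,0,0,0],[0,0,0,0,0,0]]]' 0.017
python3 -m jog '[[[0,0,-0.01,0,0,0],[0,0,-0.02,0,0,0],[0,0,-0.04,0,0,0],[0,0,-0.05,0,0,0],[0.01,-0.05,0,0,0,0],[0.01,-0.05,0,0,0,0],[0,-0.04,0,0,0,0],[0,0,0.04,0,0,0],[0,0,0,0,0,0],[0,0,0,0,0,0]]]'
python3 - <<'E'
from h import *
np.set_printoptions(precision=4,suppress=True)
s,d=shot("wrist","w3")
c,si=.9993,.0366
X=lambda u,v,z:(.4587+u*c-v*si,-.0068+u*si+v*c,z)
print(proj(d,[X(.107,-.040,.095),X(.107,-.068,.095),X(.107,-.012,.095),X(.107,.04,.095),X(.182,0,.1)],s),X(.107,-.04,.095))
E
```

```text
clock: 11.65
tool_pos: [0.6994, 0.0006, 0.1657]
eef_rot: [0.696, 0.718, 0.0, 0.001]
contact_force: [0.3, 0.4, 0.1]
opening: 0.191
finger_force: 0.0
clock: 12.9
tool_pos: [0.5595, 0.017, 0.2468]
eef_rot: [0.695, 0.719, 0.001, 0.001]
contact_force: [0.8, 0.1, 0.5]
opening: 0.193
finger_force: 0.0
[[326.4149 285.6149]
 [326.3458 310.9794]
 [326.4878 258.867 ]
 [326.6343 205.1158]
 [407.3629 248.3174]] (0.5670891, -0.0428558, 0.095)
```

View pics/w3.png

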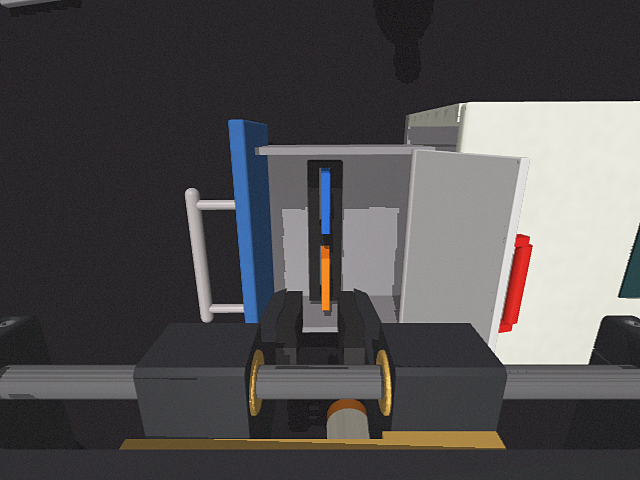

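The wrist view shows the flap leaning open at (460,260). The blue plate is at (325,200) and the amber plate at (325,246–312), as predicted.

```bash
python3 -m jog '[[[-0.03,0.002,0,0,0,0],[-0.03,0,0,0,0,0],[0,0,0,-0.096,0,0],[0,0,0,0,0,0],[0,0,0,0,0,0]]]' 0.03 10
python3 -m jog '[[[0,-0.0048,0.05,0,0,0],[0,-0.0038,0.04,0,0,0],[0,0,0,0,0,0],[0,0,0,0,0,0]]]'
python3 - <<'E'
from h import *
np.set_printoptions(precision=4,suppress=True)
s=get_state();T=R.from_quat(s['eef_rot']).as_matrix();print(s['tool_pos'],T)
print(T.T@(np.array([.5640,-.0428,.084])-s['tool_pos']))
E
```

```text
clock: 13.58
tool_pos: [0.5633, -0.0422, 0.2465]
eef_rot: [0.694, 0.718, 0.035, 0.034]
contact_force: [0.2, -1.0, -0.1]
opening: 0.336
finger_force: 0.0
clock: 14.08
tool_pos: [0.5637, -0.0426, 0.1565]
eef_rot: [0.694, 0.718, 0.035, 0.034]
contact_force: [0.2, -0.3, 0.7]
opening: 0.338
finger_force: 0.0
[ 0.5637 -0.0426  0.1565] [[-0.0335  0.9946  0.0979]
 [ 0.9994  0.0333  0.0033]
 [-0.      0.0979 -0.9952]]
[-0.0002 -0.0068  0.0722]
```

```bash
python3 -m jog '[[[0,-0.0029,0.03,0,0,0],[0,-0.0024,0.025,0,0,0],[0,-0.0010,0.011,0,0,0],[0,-0.0005,0.006,0,0,0],[0,0,0,0,0,0]]]'
python3 - <<'E'
from h import *
s,d=shot("wrist","w4");s2,d2=shot("scene","s4")
a=cv2.resize(cv2.imread("pics/s4.png")[220:360,200:400],None,fx=2,fy=2);b=cv2.imread("pics/w4.png")[100:380,120:560]
cv2.imwrite("pics/c4.png",np.hstack([b[:280,:400],a[:280]]))
E
```

```text
clock: 14.7
tool_pos: [0.563, -0.0428, 0.0836]
eef_rot: [0.694, 0.718, 0.035, 0.034]
contact_force: [-0.3, -0.0, -0.5]
opening: 0.341
finger_force: 0.0
```

View pics/c4.png

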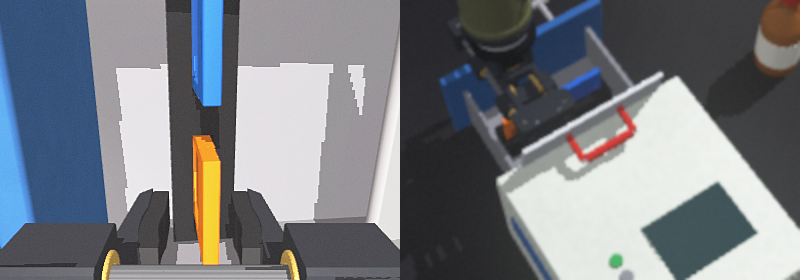

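The fingers straddle the amber plate (crop, top edge at (212,160)) with no contact force. The flap is still open.

```bash
python3 -m jog '[[[0,0,0,0,0,0],[0,0,0,0,0,0],[0,0,0,0,0,0],[0,0,0,0,0,0],[0,0,0,0,0,0]]]' 0 20
```

```text
clock: 15.42
tool_pos: [0.5631, -0.0428, 0.0833]
eef_rot: [0.695, 0.718, 0.035, 0.034]
contact_force: [1.1, -0.4, 2.6]
opening: 0.086
finger_force: 20.0
```

```bash
python3 -m jog '[[[0,0.0005,-0.005,0,0,0],[0,0.001,-0.01,0,0,0],[0,0.0015,-0.015,0,0,0],[0,0,0,0,0,0]]]'
python3 -m jog '[[[0,0.0025,-0.025,0,0,0],[0,0.0035,-0.035,0,0,0],[0,0.004,-0.04,0,0,0],[0,0.004,-0.04,0,0,0],[0,0.002,-0.02,0,0,0],[0,0,0,0.096,0,0],[0,0,0,0,0,0],[0,0,0,0,0,0]]]'
python3 - <<'E'
from h import *
s,d=shot("wrist","w5");np.set_printoptions(precision=4,suppress=True);print(R.from_quat(s['eef_rot']).as_matrix(),s['q'])
E
```

```text
clock: 15.92
tool_pos: [0.5626, -0.043, 0.1145]
eef_rot: [0.695, 0.718, 0.035, 0.034]
contact_force: [-0.4, 0.3, -1.0]
opening: 0.084
finger_force: 20.0
clock: 16.92
tool_pos: [0.562, -0.0429, 0.2732]
eef_rot: [0.695, 0.719, -0.0, -0.0]
contact_force: [0.3, -0.9, -1.0]
opening: 0.09
finger_force: 20.0
[[-0.0329  0.9995 -0.001 ]
 [ 0.9995  0.0329  0.0001]
 [ 0.0001 -0.001  -1.    ]] [-0.0351  0.563   0.0485  1.7187 -0.0342  0.8617  0.0612]
```

View pics/w5.png

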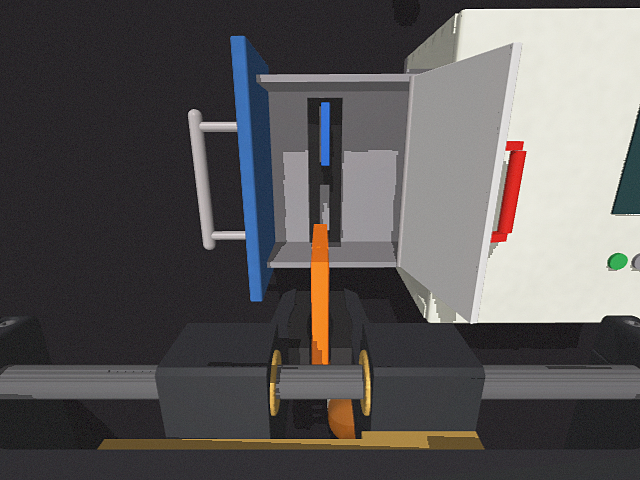

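The wrist view shows the amber plate held in line with the fingers, its bottom edge at (320,225). The blue plate is still in its slot at (325,133), with the tray out and the flap open.

```bash
python3 -m jog '[[[0.02,-0.006,0,0,0,0],[0.03,-0.01,0,0,0,0],[0.035,-0.01,0,0,0,0],[0.04,-0.012,0,0,0,0],[0.04,-0.012,0,0,0,0],[0.04,-0.012,0,0,0,0],[0.03,-0.012,0,0,0,0.07],[0.02,-0.006,0,0,0,0.068],[0,0,0,0,0,0],[0,0,0,0,0,0]]]'
python3 - <<'E'
from h import *
np.set_printoptions(precision=4,suppress=True)
s,d=shot("wrist","w6")
print(proj(d,[(.4294,.3404,.012)],s))
g=d['frame'].min(2);m=(g>110).astype(np.uint8)
for c in cv2.findContours(m,0,2)[0]:
    if cv2.contourArea(c)<1500: continue
    b=cv2.boxPoints(cv2.minAreaRect(c));w=back(d,b,.012,s);print(b.tolist(),w[:,:2].tolist(),w.mean(0),np.linalg.norm(w[1]-w[0]),np.linalg.norm(w[2]-w[1]))
E
```

```text
clock: 18.23
tool_pos: [0.4757, 0.2091, 0.2739]
eef_rot: [0.743, 0.669, -0.0, 0.0]
contact_force: [-0.3, 0.6, -0.5]
opening: 0.09
finger_force: 20.0
[[267.4536  91.8573]]
[[478.0, 399.0], [576.0, 399.0], [576.0, 448.0], [478.0, 448.0]] [[0.6821815637805541, -0.11542846425362052], [0.8302023691616968, -0.13097687328913993], [0.8432660470583078, -0.2307706666757366], [0.6863561858960163, -0.2142664726350228]] [ 0.7605 -0.1729  0.012 ] 0.14883518350584296 0.10064522283085843
[[380.7271728515625, 266.5439758300781], [638.957763671875, 232.67764282226562], [655.0106201171875, 355.0805358886719], [396.780029296875, 388.9468688964844]] [[0.5455847202630519, 0.11649395092828788], [0.8748967900341071, 0.12868722781840272], [0.9333035711331145, -0.06259531593376427], [0.5601626873547995, -0.08378845300423443]] [0.7285 0.0247 0.012 ] 0.32953772970361883 0.20000090905455165
[[96.58665466308594, 133.9507293701172], [152.14627075195312, 112.06361389160156], [189.5445098876953, 206.9976348876953], [133.98489379882812, 228.88475036621094]] [[0.22525732829119222, 0.3166949064610233], [0.2955436980913715, 0.3331740159588298], [0.3132534897880245, 0.2208491141185074], [0.23689391248306882, 0.20049694427209008]] [0.2677 0.2678 0.012 ] 0.07219234605917894 0.11371244564856081
[[216.99996948242188, 14.0], [309.9999694824219, 14.0], [309.9999694824219, 158.99996948242188], [216.99996948242188, 158.99996948242188]] [[0.3881190828112736, 0.42001576212545677], [0.48524523605220976, 0.40988348033812283], [0.4685359639957635, 0.2628437626317631], [0.35867550836901635, 0.274327858920467]] [0.4251 0.3418 0.012 ] 0.09765322717452687 0.14798607487132798
```

View pics/w6.png

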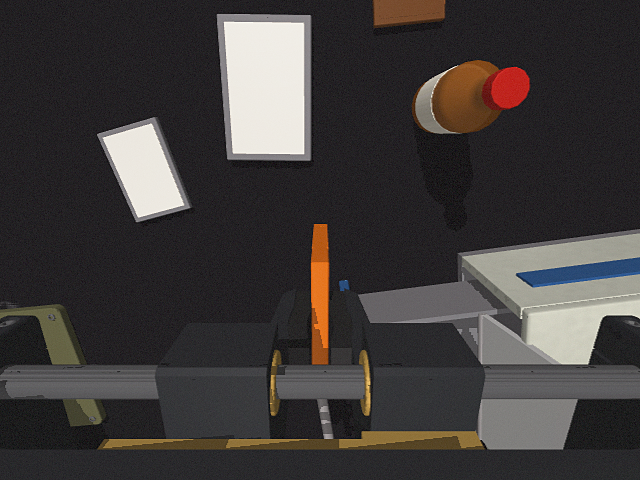

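The wrist view shows the pad quad at about (218,15), (311,15), (310.5,160), (228,160). The plate is held, with its lower edge at (320,225).

```bash
python3 - <<'E'
from h import *
np.set_printoptions(precision=4,suppress=True)
s=get_state();d=snapshot("wrist")
w=back(d,[(218,15),(311,15),(310.5,160),(228.5,160)],.012,s);c=w.mean(0)
e=[w[1]-w[0],w[2]-w[3],w[0]-w[3],w[1]-w[2]];a=np.degrees([np.arctan2(v[1],v[0]) for v in e]);print(w[:,:2],c,[np.linalg.norm(v) for v in e],a)
T=R.from_quat(s['eef_rot']).as_matrix();print("tool y",np.degrees(np.arctan2(T[1,1],T[0,1])))
print(T.T@(np.array([c[0],c[1],.154])-s['tool_pos']))
# plate tilt: edge columns of orange in wrist picture
f=d['frame'].astype(int);o=(f[:,:,0]>150)&(f[:,:,2]<80)&(f[:,:,1]<170)
for r in (226,235,245,258,268,290,330):
    q=np.where(o[r,300:340])[0]+300
    if len(q):print(r,q.min(),q.max())
E
```

```text
[[0.3896 0.4188]
 [0.4868 0.4085]
 [0.4694 0.2613]
 [0.3725 0.2715]] [0.4296 0.34   0.012 ] [np.float64(0.09773875671427212), np.float64(0.09748880755717083), np.float64(0.14823085166639013), np.float64(0.1482601182151807)] [-6.0238 -6.0393 83.3661 83.2696]
tool y -6.045357352111314
[ 0.1258 -0.06    0.1199]
226 314 326
235 313 326
245 312 327
258 311 327
268 311 328
290 311 327
330 313 327
```

```bash
python3 -m jog '[[[0.025,-0.01,0,0,0,0],[0.03,-0.015,0,0,0,0],[0.03,-0.015,0.01,0,0,0],[0.025,-0.012,0.02,0,0,0],[0.016,-0.008,0.03,0,0,0],[0,0,0.03,0,0,0.005],[0,0,0.02,0,0,0],[0,0,0.01,0,0,0],[0,0,0,0,0,0],[0,0,0,0,0,0],[0,0,0,0,0,0]]]'
python3 - <<'E'
from h import *
shot("wrist","w7");shot("scene","s7")
a=cv2.imread("pics/w7.png");b=cv2.imread("pics/s7.png")
cv2.imwrite("pics/c7.png",np.hstack([cv2.resize(a[:400,100:540],(400,364)),cv2.resize(b[100:420,90:450],(400,364))]))
s=get_state();T=R.from_quat(s['eef_rot']).as_matrix();print(s['tool_pos'],T.round(4),np.abs(s['qd']).max())
print(T.T@(np.array([.4296,.34,.154])-s['tool_pos']))
E
```

```text
clock: 19.7
tool_pos: [0.4301, 0.3417, 0.1547]
eef_rot: [0.745, 0.667, 0.001, -0.0]
contact_force: [0.0, -0.5, -0.2]
opening: 0.091
finger_force: 20.0
[0.42987289 0.34165144 0.15452674] [[ 1.098e-01  9.940e-01  8.000e-04]
 [ 9.940e-01 -1.098e-01  8.000e-04]
 [ 9.000e-04  7.000e-04 -1.000e+00]] 0.0043224089775310915
[-1.67189718e-03 -9.03596956e-05  5.25134730e-04]
```

View pics/c7.png

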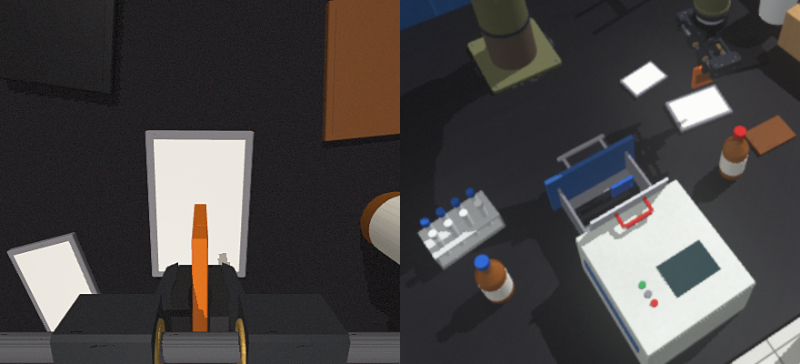

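The amber plate is over the middle of the pad (left view, (200,205) over the white area) with its broad face parallel to the pad's long sides. The tray is out, the flap is open, the blue plate is in its slot, and the bottles and rack are standing.

```bash
python3 -c "
from plant import *
print(finish_job())"
```

```text
the job is handed in; nothing more can be done
None
```

I handed the job in at about 20 s: the tray is out at its stop, the flap is open at its stop, and the gripper holds the amber plate upright over the middle of the white pad, with its bottom edge about 10 cm above the bench; the blue plate is still in its slot, and the bottles and rack were not disturbed.

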